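# Switch the ball diverter to the other chute and feed it

## Robot

A 7-joint arm with a two-finger parallel gripper is mounted at the origin on a cart in front of the work surface, level with it; the furniture and walls round the work are solid. World frame = base frame: x ahead of the robot, y to its left, z up, the work surface at z = 0. Lengths are in mm, angles in rad, forces in N, time in s.
With the tool pointing down it reaches from about 400 to 875 mm from the base axis. Payload 4.4 kg.
Tool frame: the origin (TCP) lies at the very end of the fingers, on their centre line; the grasp point (between the pads) lies 19 mm behind it; z points along the fingers, y is the line along which they close (so a half turn about z gives the same grasp; the last joint's range is limited). The gripper opens to 85 mm and grips with 20 to 120 N. Pads are 22 mm wide; open, the fingers measure 114 mm over their backs; the gripper's body (76 mm by 85 mm) begins 54 mm behind the grasp point. The pads swing forward as they close: fully open they stand 13 mm farther back than shut.
Start: joints at [1.103, 0.628, 0.038, 1.517, -0.027, 0.996, -0.02], TCP at [254.227, -598.236, 231.313] pointing down, gripper open.
Joint ranges: [-3.06, 3.06], [-0.37, 2.12], [-1.25, 1.32], [0.18, 2.47], [-1.1, 4.24], [0.23, 1.98], [-2.94, 2.94]. Speed limits (rad/s): [2.57, 2.57, 3.14, 3.14, 3.14, 3.14, 3.14].

## Interface

Orientations are given as [roll, pitch, yaw] about the fixed x, y, z axes, in that order (R = Rz(yaw) Ry(pitch) Rx(roll)).
In Python, from cell import sensors, get_image, camera_params, order gives the robot as it stands.
- The arm moves only by the shell command python3 -m inch 'ROWS' [OPENING]. ROWS is JSON, a list that holds one entry, the list of rows, each a list of 4 numbers: the shift along the tool's x, y, z in cm, then the turn about the tool's z in degrees. A call has 1 to 8 rows; each row is the pose to reach, as a shift and turn from the pose commanded when the call began, along the tool's axes at that moment; what a row does not reach only later rows make up. A row lasts 1/12 s, in which the tool goes at most 41.7 mm and 7.16 degrees, less where a joint would pass 70% of its speed; a pose out of reach is approached as far as the arm can. A call with a gripper value outside its range is refused whole. OPENING is the finger opening in cm, from 0 to 8.54, set as the call begins (- or left out, the last holds). The fingers move at their own pace and stop on an object; the grip force is fixed at half the most. Time passes only in rows, so rows that repeat a pose let the fingers close. It gives the time, the measured TCP pose, the force, the opening and the grip force at its end, in the units of the state.
- sensors.read_state(): the state, without advancing time (a new reading comes with each control period).
- get_image(name): name is "scene" or "top"; returns the picture (384x512x3 uint8, blue, green, red); there is no depth.
- camera_params(name): a dict with "mtx" (3x3 intrinsics, pixels), "rvec" (rotation vector, rad) and "tvec" (3), from world to camera coordinates, as OpenCV has them. Camera axes: x right, y down, z forward; pixel columns grow to the right and rows downward; lengths in mm; the calibration is good to about 2 mm. A picture is of the moment at which its call begins. camera_params takes no time and is no camera call.
- order.finish_job(): hands the job in; it is judged then, once.
The state is a dict: "clock": time; "qpos": joint angles; "qd": joint speeds; "tau": joint torques, N m; "eef_pos": TCP position; "tool_rot": TCP orientation; "force": force on the tool from outside, world axes, zero at the start; "torque": the same for the moment, N m; "width": finger opening in mm; "gripper_force": force on a finger pad.
Only numpy, scipy, OpenCV 4.12 (cv2) and the standard library are available. Lean on these libraries where they do the work, as an engineer would, in place of code of your own. Each camera call takes 0.05 s, during which the arm holds its last target. There are 200 camera calls.

## Task

The seesaw gate of the ball diverter tips towards one of its two chutes. Press its raised end down with the fingertips so that it rocks over its pivot and stays tipped the other way, then push both steel balls along the feed track onto the gate so that they run down into the pocket of that other chute. Only press and push: do not lift or carry the balls, and leave the things around the diverter where they are.

Things in the scene. Friction and masses are not known exactly. Their poses are not given: they have to be found in the camera images.
- diverter: Ball diverter on a steel base plate, fixed to the bench, 270 mm wide, about 220 mm deep. Origin on the bench under the middle of the gate's pivot; z up; +y = left chute, -y = right chute (along the gate); +x points along the feed track, away from the robot. Chute pockets: |y| from 65 to 130 mm, 52 mm wide, walls up to z = 72 to 78 mm, floor falling outwards from z = 40 to 14 mm.
- gate (a joint): Gate tilt about the pivot (along diverter x, z = 75 mm). +0.28 (stop): left (+y) end up, feeds the right chute; -0.28 (stop): right end up, feeds the left chute. Starts on either stop. Top-heavy and free: past level it falls to the other stop and stays. Pressing near the raised end takes under 1 N.
- gate_left (a point): Point to press on the gate's steel deck (upper face), 45 mm left of the pivot; moves with the gate from z = 74 mm (down) to 99 mm (up). Deck 120 mm long, 46 mm wide between 7 mm rims; at mid-length on the robot's side the rim is 23 mm high and a round steel weight rises 52 mm over the deck.
- gate_right (a point): The same near the right end, 45 mm right of the pivot.
- track_edge (a point): Middle of the feed track floor's edge at the gate, 91 mm above the bench. The level track runs 92 mm from here in diverter +x, 36 mm wide between walls 6 mm high; its far end is open. A ball whose centre passes this edge drops 4 mm onto the middle of the gate and rolls by itself down into the low-side chute.
- ball_front_center (a point): Centre of the steel ball nearer the gate, 30 mm diameter, 0.08 to 0.14 kg, in a shallow seat on the feed track, 22 mm behind its edge (centre 104 mm above the bench at the start). Polished and slippery; a push of 1 to 7 N towards the gate moves it out of its seat.
- ball_rear_center (a point): Centre of the other steel ball, alike, in a seat 34 mm behind the first (56 mm from the edge). Pushed towards the gate it pushes the front ball ahead of it.
- vial: Bystander: sample vial, 30 mm diameter, 62 mm tall, standing on the base plate behind the left chute; origin at the centre of its underside. Leave it.
- tab_block_2: Bystander: block of black tabs, 28 x 35 x 19 mm, on the base plate left of the feed track; origin at the centre of its underside. Leave it.
- tab_bundle_1: Bystander: bundle of black tabs, 62 x 25 x 29 mm, on the base plate in front of the gate, left; origin at the centre of its underside. Leave it.
- tweezers: Bystander: steel tweezers, 120 mm long, 9 mm thick, on the base plate in front of the gate, right; origin at the centre of its underside. Leave it.
- tape_roll: Bystander: roll of tape, 93 mm across, 48 mm high, at the back; origin at the centre of its underside. Leave it.
- glue_bottle: Bystander: glue bottle, 36 mm diameter, 112 mm tall, standing at the back; origin at the centre of its underside. Leave it.
- the_hand_press: Bystander and obstacle: hand press bolted to the bench left of the diverter, 240 x 100 mm, 396 mm tall with its lever; origin at the centre of its underside.

How it is judged (in metres and radians):
On the way:
1. the gate is rocked over to its other stop while both balls are still on the feed track (distance of gate_left from where it was at the start of the episode above 0.016 m and (value of joint gate above 0.24 rad or value of joint gate below -0.24 rad) and x of each of ball_front_center, ball_rear_center in the frame of diverter above 0.03 m), for 0.1 s.
At the end, for the whole second after the job is handed in: The gate lies within 0.04 rad of the stop opposite to the one it started on, and both balls lie at rest in the chute pocket on the gate's low side (centres inside the pocket walls and less than 65 mm above the bench) (distance of gate_left from where it was at the start of the episode above 0.016 m and linear speed of each of ball_front, ball_rear below 0.05 m/s and height (world z) of each of ball_front_center, ball_rear_center below 0.065 m and x of ball_front_center in the frame of diverter between -0.028 and 0.028 m and x of ball_rear_center in the frame of diverter between -0.028 and 0.028 m and ((value of joint gate above 0.24 rad and y of ball_front_center in the frame of diverter between -0.132 and -0.065 m and y of ball_rear_center in the frame of diverter between -0.132 and -0.065 m) or (value of joint gate below -0.24 rad and y of ball_front_center in the frame of diverter between 0.065 and 0.132 m and y of ball_rear_center in the frame of diverter between 0.065 and 0.132 m))); the robot touches nothing.
It fails at once if a ball is lifted (15 mm or more above its height on the track) or carried over the gate's ends (height (world z) of any of ball_front_center, ball_rear_center above 0.121 m or (height (world z) of ball_front_center above 0.103 m and (y of ball_front_center in the frame of diverter above 0.045 m or y of ball_front_center in the frame of diverter below -0.045 m)) or (height (world z) of ball_rear_center above 0.103 m and (y of ball_rear_center in the frame of diverter above 0.045 m or y of ball_rear_center in the frame of diverter below -0.045 m))).
It fails at once if a bystander is moved by more than 30 mm or knocked over (distance of any of vial, tab_block_2, tab_bundle_1, tweezers, tape_roll, glue_bottle from where it was at the start of the episode above 0.03 m or angle between any of vial, glue_bottle's own z axis and vertical above 0.6 rad).
It also fails if it takes over 51 s, if anything falls off the work surface, if the arm or the gripper's body presses on something with over 40 N, if the wrist force passes 120 N, or if a joint passes its speed limit or range.

## Working session

There is one attempt and no reset: what is moved stays moved. The work goes in short steps, Python scripts to look and compute and a shell command to move; the robot and the scene stay as the last step left them, time stands still between calls to the robot, and variables do not carry over. Pictures are saved under pics/ and viewed, at most 10 in all, crops included, and the job is handed in when it is done.

```bash
ls; mkdir -p pics
python3 - <<'E'
from cell import sensors,get_image,camera_params
import cv2
for n in("scene","top"):
    cv2.imwrite(f"pics/{n}0.png",get_image(n)); print(n,camera_params(n))
s=sensors.read_state(); print(s)
E
```

```text
pics
scene {'mtx': array([[450.23607154,   0.        , 262.31226868],
       [  0.        , 450.23607154, 184.61124137],
       [  0.        ,   0.        ,   1.        ]]), 'rvec': array([ 2.15996157, -1.1030803 ,  0.43845032]), 'tvec': array([-302.494383  ,  423.56200566,  555.18866023])}
top {'mtx': array([[364.50163358,   0.        , 253.84965491],
       [  0.        , 364.50163358, 192.96701024],
       [  0.        ,   0.        ,   1.        ]]), 'rvec': array([ 2.15371572, -2.14291345,  0.09837046]), 'tvec': array([ 64.35010073, 580.31248482, 890.70230595])}
{'clock': 0.1, 'qpos': array([ 1.10320883,  0.62924539,  0.0384084 ,  1.51822343, -0.02701931,
        0.99627334, -0.02002167]), 'qd': array([ 0.00090214, -0.00111281, -0.00037562, -0.00203602, -0.00014669,
        0.00027534, -0.00109058]), 'tau': array([ 2.00602692e-03, -5.64532614e+01,  1.23003434e+00, -1.93972760e+01,
        1.12286760e-02,  5.28804536e-03, -1.41543387e-05]), 'eef_pos': array([ 254.04026852, -597.72908072,  230.49995313]), 'tool_rot': array([-3.13995934e+00, -2.28456711e-05,  4.01785710e-01]), 'force': array([-0.15699583,  1.05399861, -0.1470372 ]), 'torque': array([-0.05742662,  0.02598809, -0.00561603]), 'gripper_force': 0.0, 'width': 85.28749236870662}
```

View pics/scene0.png

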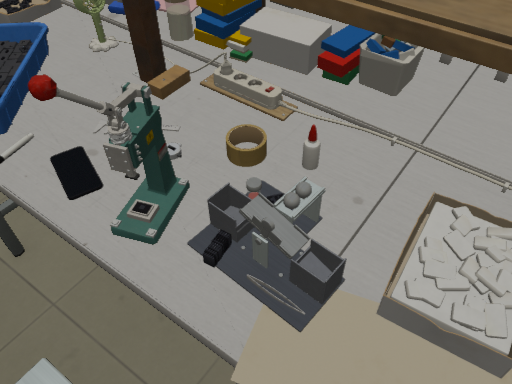

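View pics/top0.png

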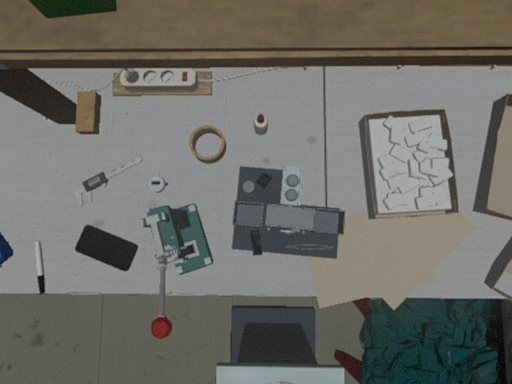

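Run:
```python
import cv2,numpy as np
a=cv2.imread("pics/scene0.png")[160:325,180:360]; b=cv2.imread("pics/top0.png")[155:265,225:355]
a=cv2.resize(a,None,fx=2.6,fy=2.6,interpolation=2);b=cv2.resize(b,None,fx=2.55,fy=2.55,interpolation=2)
h=429
o=np.zeros((h,a.shape[1]+b.shape[1],3),np.uint8);o[:a.shape[0],:a.shape[1]]=a[:h];o[:b.shape[0],a.shape[1]:]=cv2.convertScaleAbs(b,alpha=1.6);print(o.shape)
cv2.imwrite("pics/c.png",o)
```

```text
(429, 800, 3)
```

View pics/c.png

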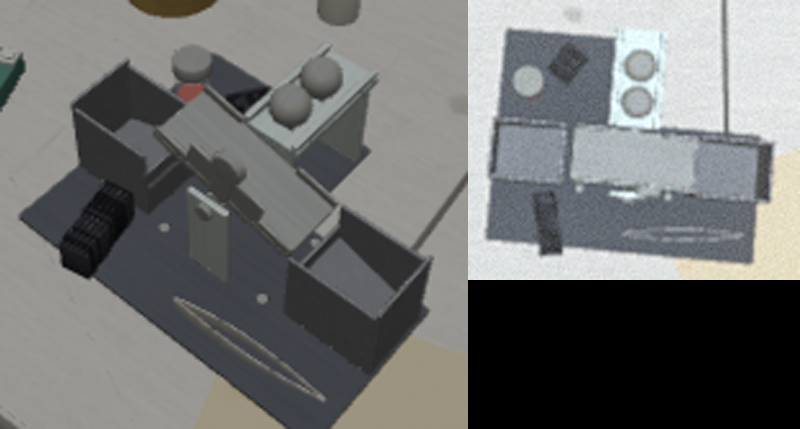

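The scene view shows the left (+y) gate end raised, so I press there and the balls must go left. The balls are at about (304,190) and (292,200) in the scene view, and (292,180) and (292,195) in the top view.

```bash
cat > h.py <<'E'
import numpy as np,cv2
from cell import camera_params
def ray(n,px):
    c=camera_params(n);R=cv2.Rodrigues(c["rvec"])[0];t=c["tvec"].ravel()
    d=R.T@np.append(cv2.undistortPoints(np.float64([[px]]),c["mtx"],None).ravel(),1)
    return -R.T@t,d
def onz(n,px,z):
    o,d=ray(n,px); return o+d*(z-o[2])/d[2]
def tri(p1,p2):
    (o1,d1),(o2,d2)=ray("scene",p1),ray("top",p2)
    s=np.linalg.lstsq(np.c_[d1,-d2],o2-o1,rcond=None)[0]
    a,b=o1+d1*s[0],o2+d2*s[1]; return (a+b)/2,np.linalg.norm(a-b)
E
python3 - <<'E'
from h import *
T=lambda x,y:((x-468)/2.55+225-.3,y/2.55+155-.3)
S=lambda x,y:(x/2.6+180-.3,y/2.6+160-.3)
for n,s,t in(("rear",(322,77),(640,65)),("front",(291,104),(638,101))):
    print(n,onz("scene",S(*s),104),onz("top",T(*t),104),tri(S(*s),T(*t)))
# chute outer top corners
for p in((495,120),(491,179),(772,143),(768,201)): print("chute",onz("top",T(*p),75)[:2])
for p in((488,240),(752,262),(505,30)): print("plate",onz("top",T(*p),4)[:2])
for p in ((128,62),(74,103),(432,262),(372,305)): print("sc chute",onz("scene",S(*p),75)[:2])
# gate left raised end corners
for p in ((200,90),(156,128)): print("gate L",onz("scene",S(*p),108)[:2])
for p in((572,128),(572,182)): print("gate L top",onz("top",T(*p),108)[:2])
E
```

```text
rear [604.57642063 -26.70855787 104.        ] [602.41204237 -24.51257371 104.        ] (array([603.3508279 , -25.69697982, 104.13034281]), np.float64(3.0264003855470363))
front [571.25998523 -23.12168067 104.        ] [568.97423386 -22.48736668 104.        ] (array([569.41547087, -23.12034423, 105.48927211]), np.float64(1.9155343382716719))
chute [553.62664723 111.10010725]
chute [497.67142734 114.18125241]
chute [ 532.96717498 -150.31805759]
chute [ 478.67840816 -145.39176003]
plate [438.21085899 122.19157183]
plate [ 418.36765693 -143.30959151]
plate [654.27210916 107.3872104 ]
sc chute [558.27759486 109.53851863]
sc chute [504.51521429 115.26412383]
sc chute [ 534.28417086 -155.04701396]
sc chute [ 485.21132306 -140.49636812]
gate L [542.73536787  32.0224262 ]
gate L [498.58545191  35.36649683]
gate L top [543.49562105  38.05041452]
gate L top [494.39587252  37.91262015]
```

```bash
python3 -m inch '[[[1.5,-1.4,0,0],[4.5,-4.3,0,0],[7.5,-7.2,0,0],[10.5,-10,0,0],[13.5,-12.9,0,0],[16.5,-15.8,0,0],[19.5,-18.6,0,0],[22,-21,0,0]]]' 0
python3 -m inch '[[[2.5,-2.4,0,3],[5.5,-5.2,0,7],[8.5,-8.1,0,11],[11.5,-11,0,15],[14.5,-13.8,0,19],[17.5,-16.7,0,23],[20.5,-19.6,0,27.4],[22.5,-21.5,0,27.4]]]'
python3 - <<'E'
from h import *
from cell import sensors
s=sensors.read_state(); p=s["eef_pos"]; y=s["tool_rot"][2]; print(p,s["tool_rot"],s["qpos"].round(2),s["width"],s["force"],s["clock"])
c,q=np.cos(y),np.sin(y); d=np.array([522.8,24.2])-p[:2]; print(d@[c,q],d@[q,-c])
E
```

```text
clock: 0.77
eef_pos: [375.4, -315.8, 231.2]
tool_rot: [-3.14, -0.0, 0.403]
force: [1.3, 0.6, -0.0]
width: -0.1
gripper_force: 0.0
clock: 1.43
eef_pos: [498.6, -28.3, 231.2]
tool_rot: [-3.14, -0.0, -0.075]
force: [0.2, 0.4, -0.2]
width: 0.1
gripper_force: 0.0
[498.6416945  -28.31082436 231.15023505] [-3.13996815e+00 -2.70044553e-04 -7.53758320e-02] [-0.07  0.42  0.1   1.93 -0.06  0.8  -1.58] 0.12285761168397943 [ 0.16579086  0.35998599 -0.24264349] 1.4333
20.13540990312994 -54.18095300225094
```

```bash
python3 -m inch '[[[0.7,-2,0,0],[1.5,-4,1.5,0],[2,-5.4,4,0],[2,-5.4,6.5,0],[2,-5.4,8.5,0],[2,-5.4,9.5,0],[2,-5.4,10,0],[2,-5.4,10,0]]]'
python3 - <<'E'
import cv2,numpy as np
from cell import *
a=get_image("scene")[110:310,170:370]; b=get_image("top")[150:270,220:350]
a=cv2.resize(a,(400,400),interpolation=2);b=cv2.convertScaleAbs(cv2.resize(b,(400,369),interpolation=2),alpha=1.6)
o=np.zeros((400,800,3),np.uint8);o[:,:400]=a;o[:369,400:]=b
cv2.imwrite("pics/d.png",o)
E
```

```text
clock: 2.1
eef_pos: [521.2, 19.0, 130.6]
tool_rot: [3.141, 0.002, -0.077]
force: [-0.1, 0.4, -0.9]
width: 0.2
gripper_force: 0.0
```

View pics/d.png

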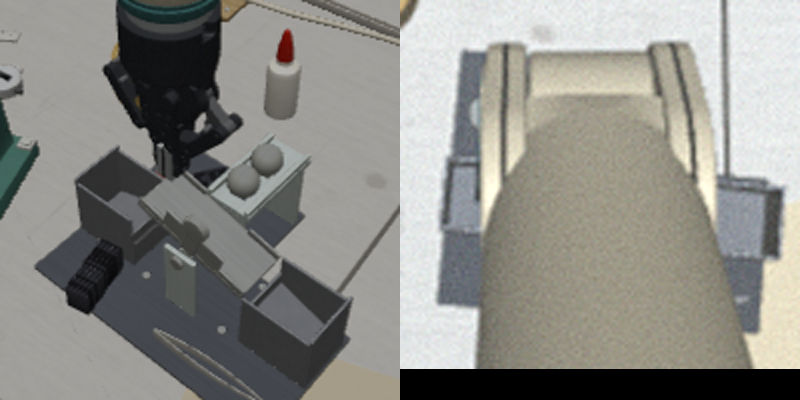

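Run:
```python
from h import *
from cell import sensors
s=sensors.read_state(); p=s["eef_pos"]; print(p,s["qd"].round(3))
c=camera_params("scene")
o=np.array([517.5,-18.5,0]);Y=np.array([.0765,.997,0]);X=np.array([.997,-.0765,0])
P=[p,o+45*Y+[0,0,99],o+60*Y+23*X+[0,0,103],o+60*Y-23*X+[0,0,103],o-60*Y-23*X+[0,0,69]]
print(((cv2.projectPoints(np.array(P),c["rvec"],c["tvec"],c["mtx"],None)[0][:,0]-[170,110])*2).round())
```

```text
[522.29232195  18.97756321 132.07687723] [-0.001 -0.014 -0.001 -0.005  0.001 -0.001 -0.   ]
[[171. 171.]
 [164. 193.]
 [168. 167.]
 [133. 197.]
 [241. 295.]]
```

The fingertip lines up with the raised left end. I'll shift slightly towards the robot, then press down.

```bash
python3 -m inch '[[[-0.3,-0.3,0.5,0],[-0.3,-0.3,1.5,0],[-0.3,-0.3,2.2,0],[-0.3,-0.3,2.8,0],[-0.3,-0.3,3.2,0],[-0.3,-0.3,3.6,0],[-0.3,-0.3,4,0],[-0.3,-0.3,4,0]]]'
python3 -m inch '[[[0,0,0.3,0],[0,0,0.6,0],[0,0,0.8,0],[0,0,0.9,0],[0,0,0.9,0]]]'
```

```text
clock: 2.87
eef_pos: [518.5, 22.4, 90.5]
tool_rot: [3.141, 0.001, -0.077]
force: [0.2, 0.1, 0.4]
width: -0.1
gripper_force: 0.0
clock: 3.28
eef_pos: [518.8, 22.5, 82.1]
tool_rot: [3.142, 0.0, -0.077]
force: [-0.4, 0.4, -0.2]
width: -0.7
gripper_force: 0.0
```

Now I'll raise the tool and move back behind the balls so I can check the gate.

```bash
python3 -m inch '[[[0,0,-1,0],[0,0,-3,0],[0,0,-6,0],[0,0,-9,0],[2,1,-10,0],[5,2.5,-10,0],[8,4,-10,0],[11,4,-10,0]]]'
python3 -m inch '[[[0.9,0,0,0],[1,0,0,0],[1,0,0,0]]]'
python3 - <<'E'
import cv2,numpy as np
from cell import *
a=get_image("scene")[110:310,170:370]; b=get_image("top")[150:270,220:350]
a=cv2.resize(a,(400,400),interpolation=2);b=cv2.convertScaleAbs(cv2.resize(b,(400,369),interpolation=2),alpha=1.6)
o=np.zeros((400,800,3),np.uint8);o[:,:400]=a;o[:369,400:]=b
cv2.imwrite("pics/e.png",o)
p=sensors.read_state()["eef_pos"];d=p[:2]-[603.3,-25.7];X=np.array([.997,-.0765]);print(p,"from rear ball",d@X,d@[.0765,.997])
E
```

```text
clock: 3.95
eef_pos: [626.6, -30.6, 184.4]
tool_rot: [3.139, -0.002, -0.081]
force: [-0.0, -0.6, 0.1]
width: 0.0
gripper_force: 0.0
clock: 4.2
eef_pos: [635.1, -26.5, 182.6]
tool_rot: [-3.142, 0.001, -0.076]
force: [-1.3, 0.0, 0.3]
width: -0.2
gripper_force: 0.0
[634.09006266 -26.18792366 182.50590143] from rear ball 30.73501862855348 1.8689799038470751
```

View pics/e.png

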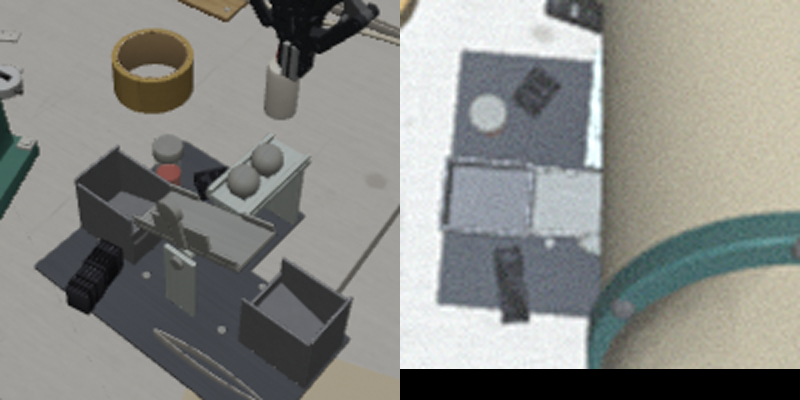

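The gate is now tipped left: its left end sits at about (140,220) by the left chute, and both balls are still seated. I'll come down behind the rear ball.

```bash
python3 -m inch '[[[0.6,0.2,1,0],[0.6,0.2,3,0],[0.6,0.2,5.5,0],[0.6,0.2,7,0],[0.6,0.2,8,0],[0.6,0.2,8.3,0],[0.6,0.2,8.3,0],[0.6,0.2,8.3,0]]]'
python3 - <<'E'
from cell import *;import numpy as np,cv2
p=sensors.read_state()["eef_pos"];d=p[:2]-[603.3,-25.7];X=np.array([.997,-.0765]);print(p,"from rear ball",d@X,d@[.0765,.997])
a=get_image("scene")[110:310,170:370];cv2.imwrite("pics/f.png",cv2.resize(a,(600,600),interpolation=2))
E
```

```text
clock: 4.97
eef_pos: [641.8, -29.1, 100.0]
tool_rot: [3.142, -0.001, -0.076]
force: [0.3, -0.1, -0.1]
width: 0.0
gripper_force: 0.0
[641.82787694 -29.10168104  99.97499737] from rear ball 38.67252191304144 -0.44409340689289434
```

View pics/f.png

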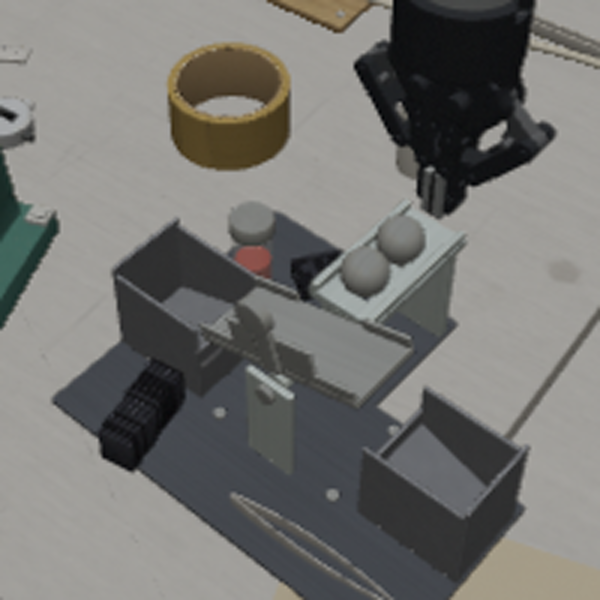

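The fingers are centred behind the rear ball, so I'll push slowly along the track.

```bash
python3 -m inch '[[[-0.5,0,0,0],[-0.9,0,0,0],[-1.3,0,0,0],[-1.6,0,0,0],[-1.9,0,0,0],[-2.2,0,0,0],[-2.5,0,0,0],[-2.8,0,0,0]]]'
python3 -m inch '[[[-0.3,0,0,0],[-0.6,0,0,0],[-0.9,0,0,0],[-1.2,0,0,0],[-1.2,0,0,0],[-1.2,0,0,0]]]'
python3 - <<'E'
from cell import *;import numpy as np,cv2
p=sensors.read_state()["eef_pos"];d=p[:2]-[603.3,-25.7];X=np.array([.997,-.0765]);print(p,"from rear ball",d@X,d@[.0765,.997])
a=get_image("scene")[110:310,170:370];cv2.imwrite("pics/g.png",cv2.resize(a,(600,600),interpolation=2))
E
```

```text
clock: 5.68
eef_pos: [612.5, -26.8, 99.1]
tool_rot: [3.142, 0.001, -0.076]
force: [-0.0, -0.3, 0.6]
width: 0.4
gripper_force: 0.1
clock: 6.18
eef_pos: [601.2, -26.0, 99.3]
tool_rot: [3.142, 0.0, -0.076]
force: [0.1, 0.6, -0.0]
width: 0.0
gripper_force: 0.0
[601.24394539 -25.97979751  99.31315283] from rear ball -2.028481932438746 -0.4362462938955349
```

View pics/g.png

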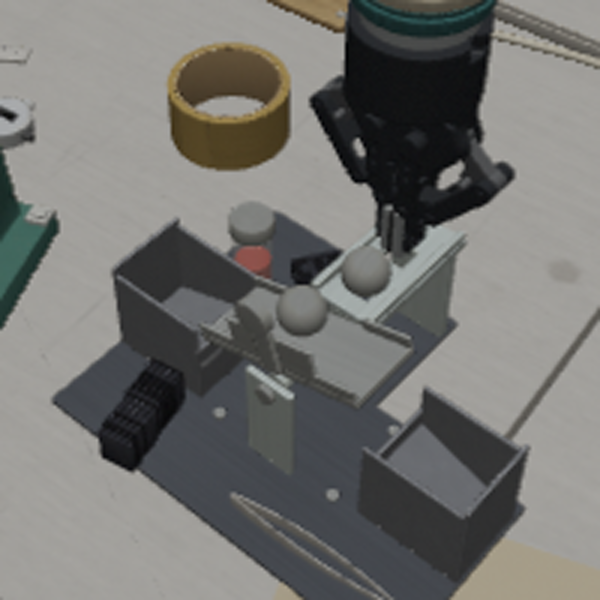

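The front ball is on the gate and the rear ball sits in the front seat. I'll let the first one roll off, then push the second.

```bash
python3 -m inch '[[[0,0,0,0],[0,0,0,0],[0,0,0,0],[0,0,0,0],[0,0,0,0],[0,0,0,0],[0,0,0,0],[0,0,0,0]]]' >/dev/null
python3 -m inch '[[[-0.3,0,0,0],[-0.6,0,0,0],[-0.9,0,0,0],[-1.2,0,0,0],[-1.5,0,0,0],[-1.8,0,0,0],[-2.1,0,0,0],[-2.4,0,0,0]]]'
python3 -m inch '[[[-0.3,0,0,0],[-0.6,0,0,0],[-0.9,0,0,0],[-0.9,0,0,0],[0,0,0,0],[1,0,0,0],[2,0,0,0],[2,0,-2,0]]]'
python3 -m inch '[[[1,0,-3,0],[3,0,-6,0],[5,0,-8,0],[5,0,-8,0],[5,0,-8,0],[5,0,-8,0],[5,0,-8,0],[5,0,-8,0]]]'
python3 - <<'E'
from cell import *;import cv2
a=get_image("scene")[110:310,170:370];cv2.imwrite("pics/k.png",cv2.resize(a,(600,600),interpolation=2))
E
```

```text
clock: 7.57
eef_pos: [576.8, -24.1, 99.2]
tool_rot: [3.142, 0.001, -0.076]
force: [0.3, 0.7, -0.1]
width: 0.1
gripper_force: 0.0
clock: 8.23
eef_pos: [597.1, -25.7, 116.5]
tool_rot: [3.141, 0.004, -0.076]
force: [-0.0, -0.3, -0.6]
width: 0.1
gripper_force: 0.0
clock: 8.9
eef_pos: [645.8, -29.4, 198.0]
tool_rot: [3.141, 0.003, -0.076]
force: [0.2, 0.3, -0.4]
width: 0.3
gripper_force: 0.0
```

View pics/k.png

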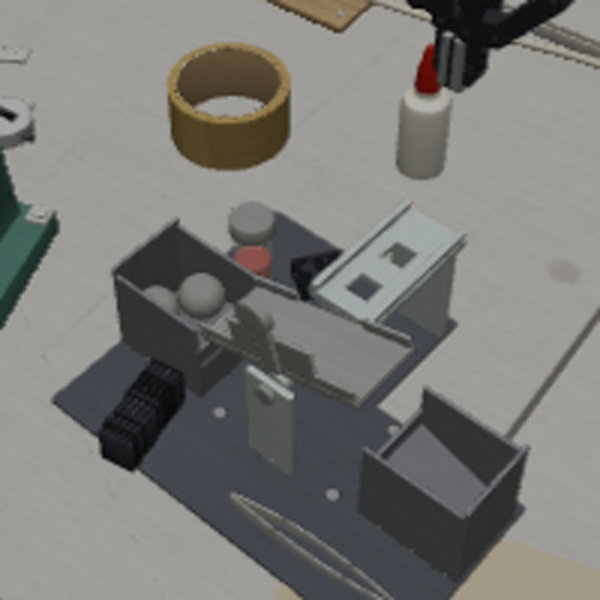

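Both balls are in the left pocket, at about (160,300) and (202,295). I'll let them settle and look once more before handing in.

```bash
for i in 1 2; do python3 -m inch '[[[0,0,0,0],[0,0,0,0],[0,0,0,0],[0,0,0,0],[0,0,0,0],[0,0,0,0],[0,0,0,0],[0,0,0,0]]]' >/dev/null; done
python3 - <<'E'
from h import *
from cell import *
a=get_image("scene");cv2.imwrite("pics/l.png",cv2.resize(a[170:250,200:290],(720,640),interpolation=2)[:600])
E
```

```text
(no output)
```

View pics/l.png

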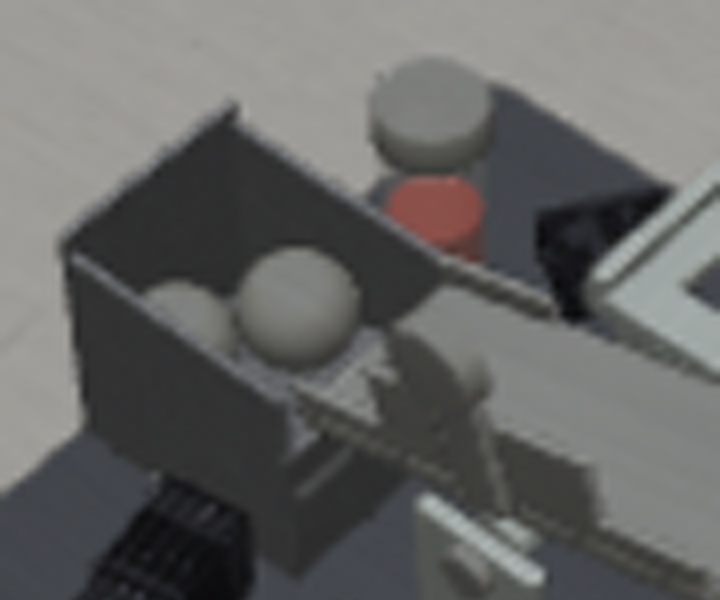

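Both balls are resting in the left pocket at about (190,320) and (297,305) in this crop. I'll check the position of the inner ball, then hand in.

Run:
```python
from h import *
for q in((297,305),(185,330)):
  for z in(36,46,52):
    d=onz("scene",(200+q[0]/8,170+q[1]/8),z)[:2]-[516,-18.5]; print(z,d@[.997,-.0765],d@[.0765,.997])
```

```text
36 20.634214834717802 101.25959340761135
46 14.575632029249645 95.1072596506547
52 10.940482345968723 91.41585939648074
36 -2.4361072615429777 116.37159185760979
46 -8.143622740933605 109.98929473623235
52 -11.568132028567938 106.15991646340589
```

Both are well inside the pocket limits (|x| < 28 mm, y between 65 and 132 mm).

```bash
python3 -c "
from cell import order;print(order.finish_job())"
```

```text
the job is handed in; nothing more can be done
None
```

The gate is rocked over to the left, both balls lie at rest in the left chute pocket, nothing else appeared moved in the last views, and the job is handed in (no verdict came back).

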